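# Close the button pots after the craft class

### The job

Close the four white button pots: put each wooden lid, knob up, on the pot whose size it fits, so that it lies flat and fully home on the rim. Leave the pots standing upright where they are, and leave the pincushion and the glue bottle alone.

Things in the scene. Friction and masses are not known exactly. Their poses are not given: they have to be found in the camera images.
- pot_small: the smallest of four open round white ceramic pots with buttons in the bottom: straight wall, outer diameter 52, mouth (inner) diameter 44, height 70 mm, loose. Origin: centre of its underside; z up, along its axis.
- pot_medium: the second smallest of four open round white ceramic pots with buttons in the bottom: straight wall, outer diameter 68, mouth (inner) diameter 60, height 62 mm, loose. Origin: centre of its underside; z up, along its axis.
- pot_large: the second largest of four open round white ceramic pots with buttons in the bottom: straight wall, outer diameter 84, mouth (inner) diameter 76, height 54 mm, loose. Origin: centre of its underside; z up, along its axis.
- pot_extra_large: the largest of four open round white ceramic pots with buttons in the bottom: straight wall, outer diameter 100, mouth (inner) diameter 92, height 60 mm, loose. Origin: centre of its underside; z up, along its axis.
- lid_small: the smallest of four loose round wooden lids, lying plug down: flange diameter 58, 7 mm thick; below it a tapered plug 8 deep (diameter 36 at the flange, 24 at its foot) for the smallest pot; on top a round knob, diameter 22, 25 high. Origin: centre of the plug's foot, z up; flange underside at 8, knob from 15 to 40 mm. Home, flange on the rim, the origin is 62 mm above the pot's.
- lid_medium: the second smallest of four loose round wooden lids, lying plug down: flange diameter 74, 7 mm thick; below it a tapered plug 8 deep (diameter 52 at the flange, 40 at its foot) for the second smallest pot; on top a round knob, diameter 22, 25 high. Origin: centre of the plug's foot, z up; flange underside at 8, knob from 15 to 40 mm. Home, flange on the rim, the origin is 54 mm above the pot's.
- lid_large: the second largest of four loose round wooden lids, lying plug down: flange diameter 90, 7 mm thick; below it a tapered plug 8 deep (diameter 68 at the flange, 56 at its foot) for the second largest pot; on top a round knob, diameter 22, 25 high. Origin: centre of the plug's foot, z up; flange underside at 8, knob from 15 to 40 mm. Home, flange on the rim, the origin is 46 mm above the pot's.
- lid_extra_large: the largest of four loose round wooden lids, lying plug down: flange diameter 106, 7 mm thick; below it a tapered plug 8 deep (diameter 84 at the flange, 72 at its foot) for the largest pot; on top a round knob, diameter 22, 25 high. Origin: centre of the plug's foot, z up; flange underside at 8, knob from 15 to 40 mm. Home, flange on the rim, the origin is 52 mm above the pot's.
- pincushion: bystander, loose: blue domed pincushion on a dark wooden disc of diameter 90, 55 mm high with its pins. Origin: centre of its underside, z up.
- glue_bottle: bystander, loose: small upright glue bottle with an orange cap, diameter 44, height 110 mm. Origin: centre of its underside, z up.
Mind the look-alikes: they are no part of the job. What is shaped like the lid_small but red is not meant.

How it is judged:
By the outcome, as a careful person would: the job done as asked, in the order asked, and still so for the second after the job is handed in, with the robot touching nothing.
It also fails if it takes over 96 s, if anything falls off the work surface, if the arm or the gripper's body presses on something with over 40 N, if the wrist force passes 120 N, or if a joint passes its speed limit or range.

### The arm

A 6-joint arm with a two-finger parallel gripper is mounted at the origin on the work surface. World frame = base frame: x ahead of the robot, y to its left, z up, the work surface at z = 0. Lengths are in m, angles in rad, forces in N, time in s.
With the tool pointing down it reaches from about 0.375 to 0.925 m from the base axis. Payload 5.7 kg.
Tool frame: the origin (TCP) lies between the finger pads; the fingertips stand ahead of it and the grasp point (between the pads) lies 3 mm ahead of it (manip.tcp_to_tips is the y of the fingertips in the tool frame, in m); y points along the fingers, z is the direction in which the jaws open and shut, and the axes are right-handed (so a half turn about y gives the same grasp; the last joint's range is limited). The gripper opens to 85 mm and grips with 20 to 120 N. Pads are 22 mm wide; open, the fingers measure 114 mm over their backs; the gripper's body (76 mm by 85 mm) begins 54 mm behind the grasp point. The pads swing forward as they close: fully open they stand 13 mm farther back than shut.
Start: joints at [-1.395, 0.359, 1.51, -0, 1.272, -0.115], TCP at [0.172, -0.575, 0.253] pointing down, gripper open.
Joint ranges: [-2.97, 2.97], [-1.01, 2.36], [0.21, 2.38], [-0.96, 4.11], [0.2, 2.71], [-2.98, 2.98]. Speed limits (rad/s): [2.39, 2.39, 3.14, 3.14, 3.14, 3.14].

### API

Orientations are given as a rotation vector (axis times angle).
In Python, from plant import manip gives the robot as it stands. The module is installed in compiled form; this text tells all that it offers.
- The arm moves only by the shell command python3 -m inch 'ROWS' [OPENING]. ROWS is a JSON object of lists of equal length, an entry for each row: "offset": the shift along the world's x, y, z in cm, a list of three; "twist": the turn about the world's z in rad. A call has exactly 10 rows; each row shifts and turns the commanded pose from where the row before left it; what a row does not reach is not made up. A row lasts 1/12 s, in which the tool goes at most 41.7 mm and 7.16 degrees, less where a joint would pass 70% of its speed; a pose out of reach is approached as far as the arm can. A call is refused whole if a number of a shift passes 4.17 or a number of a turn 0.125, either way. A call with a gripper value outside its range is refused whole. OPENING is the opening, from -1 (shut) to 1 (fully open), set as the call begins (- or left out, the last holds). The fingers move at their own pace and stop on an object; the grip force is fixed at half the most. Time passes only in rows, so rows that do not move let the fingers close, or fill a call up. It gives the time, the measured TCP pose, the force and the opening at its end, in the units of the state.
- manip.get_state(): the state, without advancing time (a new reading comes with each control period).
- manip.read_camera(name): name is "side" or "top" or "wrist"; returns a dict with "img" (480x640x3 uint8, red, green, blue), "fx", "fy", "cx", "cy" (pixels), "T" (4x4, takes a point from camera to world coordinates). Camera axes: x right, y up, looking along -z (the intrinsics and any distortion apply to the point x, -y, -z); pixel columns grow to the right and rows downward; lengths in m; the calibration is good to about 2 mm. The wrist camera is an equidistant fisheye: a pixel r from the principal point sees the ray r / f radians off the axis. A picture is of the moment at which its call begins. There is no depth.
- manip.job_done(): hands the job in, once; it reports no verdict.
The state is a dict: "clock": time; "joints": joint angles; "joint_vel": joint speeds; "tau": joint torques, N m; "tcp_pos": TCP position; "eef_rot": TCP orientation; "force": force on the tool from outside, world axes, zero at the start; "moment": the same for the moment, N m; "opening": finger opening in m.
Only numpy, scipy, OpenCV 4.12 (cv2) and the standard library are available. Lean on these libraries where they do the work, as an engineer would, in place of code of your own. Each camera call takes 0.05 s, during which the arm holds its last target.

## Working session

There is one attempt and no reset: what is moved stays moved. The work goes in short steps, Python scripts to look and compute and a shell command to move; the robot and the scene stay as the last step left them, time stands still between calls to the robot, and variables do not carry over. Pictures are saved under pics/ and viewed, and the job is handed in when it is done.

```bash
mkdir -p pics; python3 - <<'E'
from plant import manip
import cv2
print(manip.get_state(), manip.tcp_to_tips)
for n in ("top","side","wrist"):
    c=manip.read_camera(n); cv2.imwrite(f"pics/{n}0.png",c["img"][:,:,::-1])
    print(n,{k:c[k] for k in c if k!="img"})
E
```

```text
{'clock': 0.0, 'joints': array([-1.39513886e+00,  3.59526354e-01,  1.51145927e+00, -1.88706835e-05,
        1.27251210e+00, -1.15080539e-01]), 'joint_vel': array([ 0.00016318,  0.00080707, -0.00113539, -0.00015251, -0.00073342,
       -0.001355  ]), 'tau': array([-7.94154630e-05, -5.27627993e+01, -2.78623778e+01, -3.11443255e-04,
        1.32639802e-02, -1.42946280e-05]), 'tcp_pos': array([ 0.17187733, -0.57416659,  0.25243064]), 'eef_rot': array([-0.30245135,  2.06730716, -2.06333361]), 'force': array([-0.55100404, -0.0404224 , -0.00942691]), 'moment': array([-0.06504299,  0.00906375, -0.00568415]), 'opening': 0.0850963546226907} 0.022
top {'fx': 593.7097696336789, 'fy': 593.7097696336789, 'cx': 322.1292123957517, 'cy': 237.04518824341235, 'T': array([[-0.00336018,  0.99852944, -0.05410798,  0.41330764],
       [-0.99997201, -0.00299348,  0.00685686,  0.00536347],
       [ 0.0066848 ,  0.05412951,  0.99851155,  1.43440711],
       [ 0.        ,  0.        ,  0.        ,  1.        ]])}
side {'fx': 479.8719467331204, 'fy': 479.8719467331204, 'cx': 312.907815478434, 'cy': 243.8967489696488, 'T': array([[ 0.99784179,  0.05212615, -0.03993271,  0.46784868],
       [-0.06548376,  0.74492019, -0.66393207, -0.74080032],
       [-0.00486154,  0.66511411,  0.74672591,  0.88341104],
       [ 0.        ,  0.        ,  0.        ,  1.        ]])}
wrist {'fx': 371.64829954431775, 'fy': 371.64829954431775, 'cx': 317.2215247198536, 'cy': 235.65243891121108, 'T': array([[ 0.28611523,  0.91217455,  0.29338654,  0.24751364],
       [-0.95819466,  0.27270358,  0.08657799, -0.55147959],
       [-0.00103332, -0.30589269,  0.95206543,  0.37199213],
       [ 0.        ,  0.        ,  0.        ,  1.        ]])}
```

View pics/top0.png

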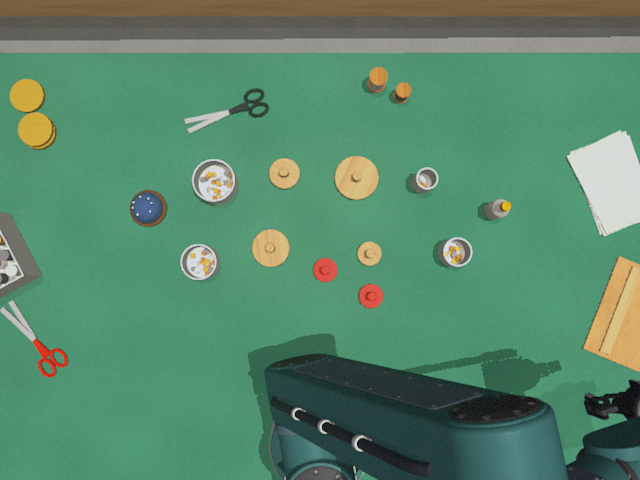

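View pics/side0.png

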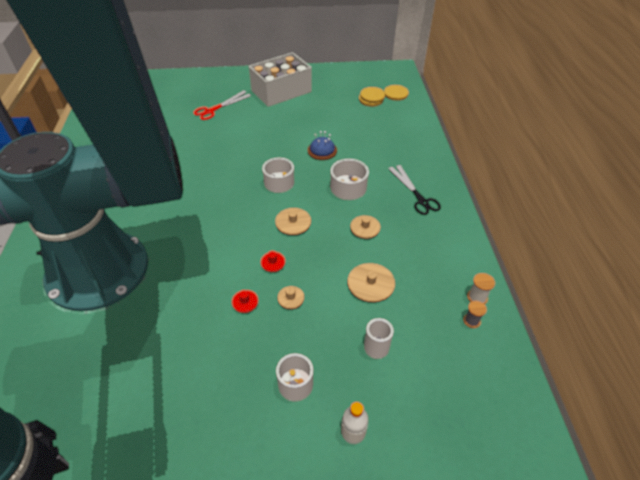

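Top view: the pots are XL (214,181), L (199,262), S (425,181) and M (455,252). The wooden lids are M (284,173), XL (356,178), L (270,248) and S (370,253). The red look-alikes at (325,270) and (371,296) are not meant. I'll rectify the top view at the known heights to measure each one.

```bash
cat > h.py <<'E'
import numpy as np, cv2
from plant import manip
def px2w(c,uv,z):
    uv=np.atleast_2d(np.asarray(uv,float)); T=np.array(c["T"])
    d=np.stack([(uv[:,0]-c["cx"])/c["fx"],-(uv[:,1]-c["cy"])/c["fy"],-np.ones(len(uv))],1)
    d=d@T[:3,:3].T; o=T[:3,3]
    return o+d*((z-o[2])/d[:,2])[:,None]
def w2px(c,P):
    T=np.array(c["T"]); p=(np.atleast_2d(P)-T[:3,3])@T[:3,:3]
    return np.stack([c["cx"]+c["fx"]*p[:,0]/-p[:,2], c["cy"]-c["fy"]*p[:,1]/-p[:,2]],1)
def ring(c,x,y,z,r,n=90):
    a=np.linspace(0,2*np.pi,n,endpoint=False)
    return w2px(c,np.stack([x+r*np.cos(a),y+r*np.sin(a),np.full(n,z)],1))
def grad(c):
    g=cv2.GaussianBlur(c["img"],(0,0),0.8).astype(np.float32)
    return sum(np.hypot(cv2.Sobel(g[:,:,i],cv2.CV_32F,1,0),cv2.Sobel(g[:,:,i],cv2.CV_32F,0,1)) for i in range(3))
def fit(c,G,x,y,circ,rng=0.012):
    from scipy.optimize import minimize
    def f(p): 
        s=0
        for z,r,w in circ:
            q=ring(c,p[0],p[1],z,r).astype(np.float32)
            s-=w*cv2.remap(G,q[:,0].reshape(-1,1),q[:,1].reshape(-1,1),cv2.INTER_LINEAR).mean()
        return s
    g=np.arange(-rng,rng+1e-6,0.001)
    b=min(((f((x+i,y+j)),x+i,y+j) for i in g for j in g))
    m=minimize(f,b[1:],method="Nelder-Mead",options=dict(initial_simplex=[[b[1],b[2]],[b[1]+.001,b[2]],[b[1],b[2]+.001]]))
    return m.x,-m.fun
POT=dict(S=(.026,.022,.070),M=(.034,.030,.062),L=(.042,.038,.054),X=(.050,.046,.060))
LID=dict(S=.029,M=.037,L=.045,X=.053)
def potc(k): o,i,h=POT[k]; return [(h,o,1),(h,i,1)]
def lidc(k): return [(.015,LID[k],1)]
E
cat > m0.py <<'E'
from h import *
c=manip.read_camera("top");s=manip.read_camera("side");G=grad(c);Gs=grad(s)
P=dict(X=(214,181),L=(199,262),S=(426,179),M=(456,251)); Q=dict(M=(284,174),X=(356,178),L=(270,248),S=(370,253))
A=c["img"].copy();B=s["img"].copy()
for nm,D,fc in(("pot",P,potc),("lid",Q,lidc)):
  for k in D:
    z=fc(k)[0][0]; x,y,_=px2w(c,D[k],z)[0]
    a,fa=fit(c,G,x,y,fc(k)); b,fb=fit(s,Gs,*a,fc(k))
    # which radius fits best
    sc={kk:round(float(fit(c,G,x,y,fc(kk),.006)[1])) for kk in D}
    print(nm,k,a.round(4),round(float(fa)),"side",b.round(4),round(float(fb)),"r",np.hypot(*a).round(3),sc)
    for im,cc in((A,c),(B,s)):
      for zz,r,_ in fc(k): cv2.polylines(im,[ring(cc,*a,zz,r).round().astype(int)],True,(255,0,255))
for n,im,box in(("A",A,(120,140,380,190)),("B",B,(220,120,200,290))):
  x,y,w,h=box; im=im[y:y+h,x:x+w]; cv2.imwrite(f"pics/fit{n}.png",cv2.resize(im,None,fx=2,fy=2,interpolation=cv2.INTER_CUBIC)[:,:,::-1])
# bystanders
for n,uv,z in(("pinc",(148,208),.02),("glue cap",(506,206),.105),("red1",(325,270),.015),("red2",(371,296),.015)): print(n,px2w(c,uv,z).round(3))
E
python3 m0.py
```

```text
pot X [0.6212 0.2493] 1179 side [0.6203 0.2487] 735 r 0.669 {'X': 1179, 'L': 985, 'S': 910, 'M': 809}
pot L [0.4323 0.2837] 1085 side [0.4348 0.2882] 691 r 0.517 {'X': 506, 'L': 1085, 'S': 825, 'M': 887}
pot S [ 0.6232 -0.2466] 1257 side [ 0.6265 -0.2498] 830 r 0.67 {'X': 108, 'L': 398, 'S': 1257, 'M': 593}
pot M [ 0.4532 -0.3162] 1327 side [ 0.4564 -0.3205] 870 r 0.553 {'X': 430, 'L': 618, 'S': 987, 'M': 1327}
lid M [0.6455 0.0866] 506 side [0.6486 0.0834] 429 r 0.651 {'M': 506, 'X': 108, 'L': 157, 'S': 231}
lid X [ 0.635  -0.0872] 505 side [ 0.6379 -0.0898] 423 r 0.641 {'M': 204, 'X': 505, 'L': 248, 'S': 225}
lid L [0.4654 0.1199] 467 side [0.4682 0.1159] 414 r 0.481 {'M': 211, 'X': 150, 'L': 467, 'S': 202}
lid S [ 0.4516 -0.1171] 520 side [ 0.4544 -0.1198] 417 r 0.466 {'M': 178, 'X': 15, 'L': 125, 'S': 520}
pinc [[0.561 0.411 0.02 ]]
glue cap [[ 0.554 -0.418  0.105]]
red1 [[ 0.411 -0.011  0.015]]
red2 [[ 0.349 -0.12   0.015]]
```

View pics/fitA.png

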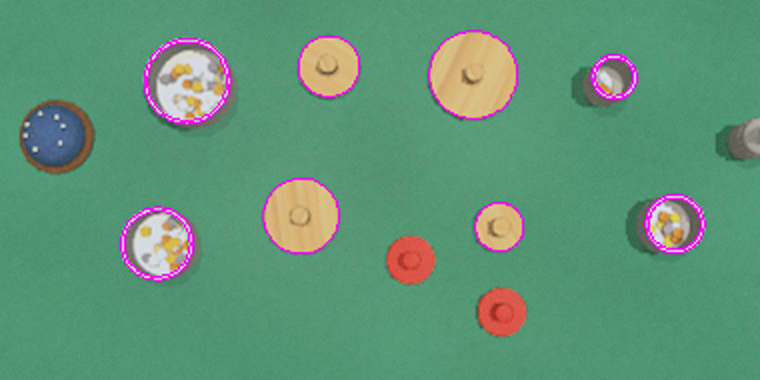

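View pics/fitB.png

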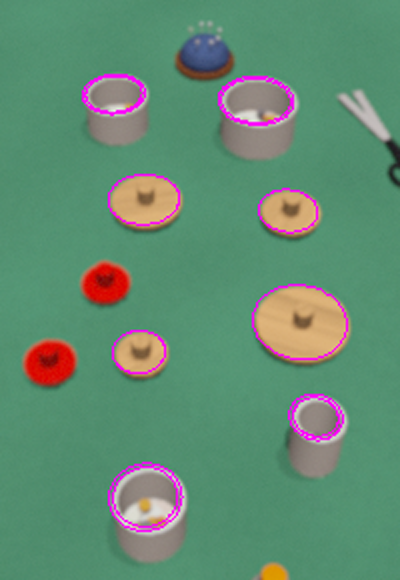

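The rings fit and the sizes match uniquely: each lid or pot scores best at its own size, and the crops show the red pair well apart from the wooden small lid. Top and side differ by about 3–4 mm, so I'll use averages and refine with the wrist camera. I'll start with the small lid.

```bash
python3 -m inch '{"offset":[[1.9,3.1,0],[1.9,3.1,0],[1.9,3.1,0],[1.9,3.1,0],[1.9,3.1,0],[1.9,3.1,0],[1.9,3.1,0],[1.9,3.1,0],[1.9,3.1,0],[1.9,3.1,0]],"twist":[0,0,0,0,0,0,0,0,0,0]}' 0.1
python3 -m inch '{"offset":[[1.9,3,0],[1.9,3,0],[1.9,3,0],[1.9,3,0],[1.5,2.6,-2],[0,0,-3],[0,0,-3],[0,0,-2],[0,0,0],[0,0,0]],"twist":[0,0,0,0,0,0,0,0,0,0]}'
cat > w.py <<'E'
import sys
from h import *
def wpx(c,P):
    T=np.array(c["T"]); p=(np.atleast_2d(P)-T[:3,3])@T[:3,:3]
    x,y,z=p[:,0],-p[:,1],-p[:,2]; r=np.hypot(x,y); k=np.arctan2(r,z)/np.maximum(r,1e-9)
    return np.stack([c["cx"]+c["fx"]*k*x,c["cy"]+c["fy"]*k*y],1)
def wring(c,x,y,z,r,n=90):
    a=np.linspace(0,2*np.pi,n,endpoint=False)
    return wpx(c,np.stack([x+r*np.cos(a),y+r*np.sin(a),np.full(n,z)],1))
def shot(name,circs):
    c=manip.read_camera("wrist"); im=c["img"].copy()
    for x,y,z,r in circs: cv2.polylines(im,[wring(c,x,y,z,r).round().astype(int)],True,(255,0,255))
    cv2.imwrite(f"pics/{name}.png",im[:,:,::-1]); return c
E
python3 - <<'E'
from w import *
from scipy.spatial.transform import Rotation as R
s=manip.get_state(); print(s["clock"],s["tcp_pos"],s["joints"].round(2),s["opening"],manip.tcp_to_tips); print(R.from_rotvec(s["eef_rot"]).as_matrix().round(3))
shot("w1",[(.453,-.1185,.015,.029),(.453,-.1185,.04,.011)])
E
```

```text
clock: 1.08
tcp_pos: [0.3625, -0.2632, 0.2534]
eef_rot: [-0.302, 2.065, -2.065]
force: [-0.3, -0.4, -0.5]
opening: 0.0469
clock: 1.92
tcp_pos: [0.4523, -0.1184, 0.1527]
eef_rot: [-0.305, 2.068, -2.065]
force: [-0.1, -0.5, 0.0]
opening: 0.0472
1.9167 [ 0.45229326 -0.11841454  0.15271007] [-0.4   0.3   1.9   0.    0.94  0.88] 0.0472387356662874 0.022
[[-0.958 -0.003  0.287]
 [-0.287  0.001 -0.958]
 [ 0.002 -1.    -0.002]]
```

View pics/w1.png

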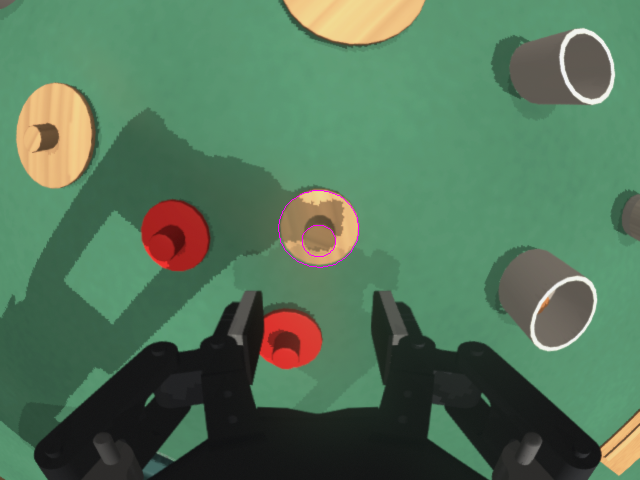

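The wrist view has the small wooden lid centred at (318,228), and the predicted rings lie right on it. The red ones are at (176,235) and (290,340). I'll descend, and fit the other visible rims from this view too.

```bash
cat >> w.py <<'E'
def wfit(c,G,x,y,circ,rng=.008):
    def f(a,b):
        s=0
        for z,r,w in circ:
            q=wring(c,a,b,z,r).astype(np.float32)
            s+=cv2.remap(G,q[:,0].reshape(-1,1),q[:,1].reshape(-1,1),cv2.INTER_LINEAR).mean()
        return s
    g=np.arange(-rng,rng+1e-6,.0005)
    b=max((f(x+i,y+j),x+i,y+j) for i in g for j in g); return np.round(b[1:],4),round(float(b[0]))
E
python3 - <<'E'
from w import *
c=manip.read_camera("wrist");G=grad(c)
print("lidS",wfit(c,G,.453,-.1185,lidc("S")),"potS",wfit(c,G,.6249,-.2482,potc("S")),"potM",wfit(c,G,.4548,-.3184,potc("M")))
E
python3 -m inch '{"offset":[[0,0,-3],[0,0,-3],[0,0,-2],[0,0,-1.5],[0,0,-1],[0,0,0],[0,0,0],[0,0,0],[0,0,0],[0,0,0]],"twist":[0,0,0,0,0,0,0,0,0,0]}'
```

```text
lidS (array([ 0.4535, -0.1185]), 352) potS (array([ 0.6254, -0.2482]), 1994) potM (array([ 0.4563, -0.3179]), 1863)
clock: 2.85
tcp_pos: [0.4539, -0.1192, 0.0493]
eef_rot: [-0.3, 2.063, -2.066]
force: [0.3, -1.2, 1.1]
opening: 0.0471
```

```bash
python3 -m inch '{"offset":[[0,0,0],[0,0,0],[0,0,0],[0,0,0],[0,0,0],[0,0,0],[0,0,0],[0,0,0],[0,0,0],[0,0,0]],"twist":[0,0,0,0,0,0,0,0,0,0]}' -1
python3 - <<'E'
from w import *
c=shot("w2",[]); print(manip.get_state()["tcp_pos"],manip.get_state()["opening"])
E
```

```text
clock: 3.68
tcp_pos: [0.4534, -0.119, 0.0489]
eef_rot: [-0.302, 2.064, -2.065]
force: [-0.8, 0.4, 6.7]
opening: 0.019
[ 0.45338677 -0.11896591  0.04885695] 0.01982160809266477
```

View pics/w2.png

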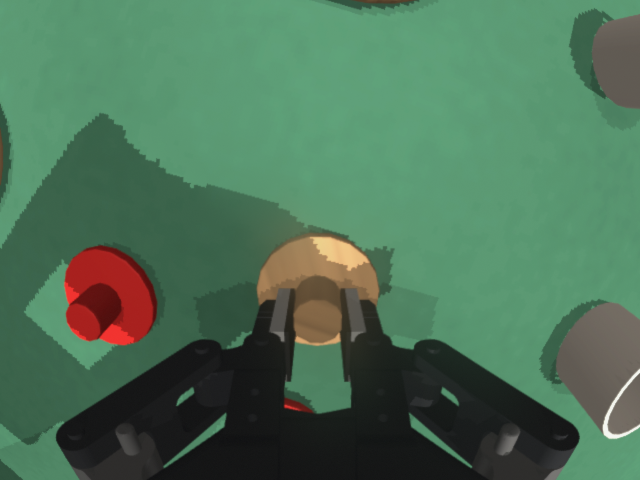

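The pads hold the small knob at (317,300), opening about 20–22 mm. Next I lift and look.

```bash
python3 -m inch '{"offset":[[0,0,1.5],[0,0,3],[0,0,3.5],[0,0,3.5],[2,-1.5,0.5],[3,-2.26,0],[3,-2.26,0],[3,-2.26,0],[3,-2.26,0],[2,-1.5,0]],"twist":[0,0,0,0,0,0,0,0,0,0]}'
python3 -m inch '{"offset":[[1.2,-0.9,0],[0,0,0],[0,0,0],[0,0,0],[0,0,0],[0,0,0],[0,0,0],[0,0,0],[0,0,0],[0,0,0]],"twist":[0,0,0,0,0,0,0,0,0,0]}'
python3 - <<'E'
from w import *
s=manip.get_state();print(s["tcp_pos"],s["opening"])
c=shot("w3",[(.6252,-.2484,.07,.026),(*s["tcp_pos"][:2],s["tcp_pos"][2]-.049+.015,.029)])
G=grad(c);print("potS",wfit(c,G,.6249,-.2482,potc("S")))
t=manip.read_camera("side");cv2.imwrite("pics/s3.png",cv2.resize(t["img"][250:450,280:480],None,fx=3,fy=3)[:,:,::-1])
E
```

```text
clock: 4.57
tcp_pos: [0.6157, -0.2415, 0.1684]
eef_rot: [-0.3, 2.063, -2.066]
force: [0.5, -0.4, -0.5]
opening: 0.0195
clock: 5.4
tcp_pos: [0.625, -0.2481, 0.1684]
eef_rot: [-0.302, 2.065, -2.065]
force: [0.7, -0.3, -0.9]
opening: 0.0189
[ 0.62495315 -0.24805119  0.16843086] 0.018942084877241312
potS (array([ 0.6264, -0.2492]), 541)
```

View pics/w3.png

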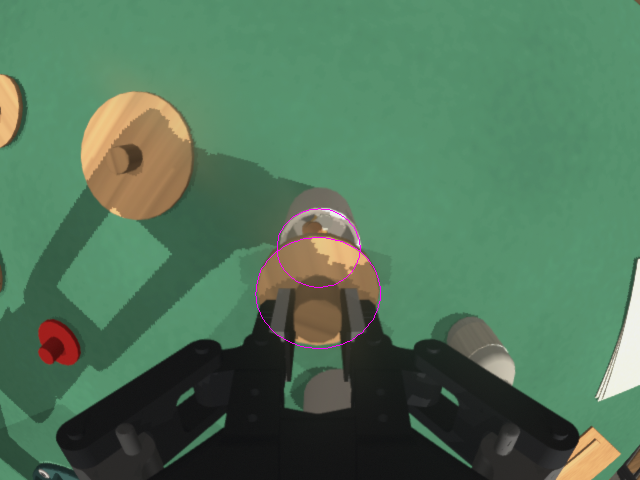

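View pics/s3.png

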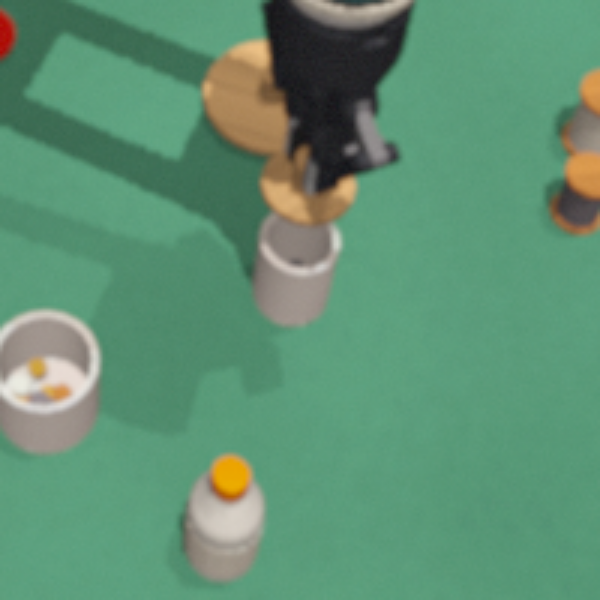

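The lid is held level and the rings agree on both lid and pot. I'll lower onto the small pot.

```bash
python3 -m inch '{"offset":[[0.05,-0.05,-1.5],[0,0,-1.5],[0,0,-1],[0,0,-0.6],[0,0,-0.4],[0,0,-0.3],[0,0,-0.2],[0,0,-0.1],[0,0,0],[0,0,0]],"twist":[0,0,0,0,0,0,0,0,0,0]}'
```

```text
clock: 6.33
tcp_pos: [0.6258, -0.2488, 0.1127]
eef_rot: [-0.302, 2.065, -2.065]
force: [-1.0, -0.1, -0.2]
opening: 0.019
```

```bash
python3 -m inch '{"offset":[[0,0,-0.1],[0,0,-0.05],[0,0,-0.05],[0,0,-0.05],[0,0,0],[0,0,0],[0,0,0],[0,0,0],[0,0,0],[0,0,0]],"twist":[0,0,0,0,0,0,0,0,0,0]}'
```

```text
clock: 7.17
tcp_pos: [0.6259, -0.2488, 0.1109]
eef_rot: [-0.301, 2.064, -2.065]
force: [-1.7, 0.3, 6.6]
opening: 0.0194
```

Contact at exactly the home height (0.111 m). Now I release, rise and check.

```bash
python3 -m inch '{"offset":[[0,0,0],[0,0,0],[0,0,0],[0,0,0],[0,0,0],[0,0,1],[0,0,2],[0,0,2],[0,0,2],[0,0,2]],"twist":[0,0,0,0,0,0,0,0,0,0]}' 0.1
python3 -m inch '{"offset":[[0.1,2.5,0],[0.2,3.2,0],[0.2,3.2,0],[0.2,3.2,0],[0.2,2.6,0],[0.15,1.3,0],[0,0,-1.5],[0,0,-1.5],[0,0,0],[0,0,0]],"twist":[0,0,0,0,0,0,0,0,0,0]}'
python3 - <<'E'
from w import *
s=manip.get_state();print(s["tcp_pos"],s["opening"])
c=shot("w4",[(.6365,-.0885,.015,.053),(.6252,-.2484,.077,.029)]);G=grad(c)
print("lidX",wfit(c,G,.6365,-.0885,lidc("X")),"S on pot",wfit(c,G,.6252,-.2484,[(.077,.029,1)]))
t=manip.read_camera("side");cv2.imwrite("pics/s4.png",cv2.resize(t["img"][250:450,280:480],None,fx=3,fy=3)[:,:,::-1])
E
```

```text
clock: 8.0
tcp_pos: [0.6255, -0.2487, 0.2014]
eef_rot: [-0.302, 2.065, -2.065]
force: [0.4, -0.4, 0.3]
opening: 0.0472
clock: 8.83
tcp_pos: [0.6355, -0.089, 0.1695]
eef_rot: [-0.304, 2.067, -2.066]
force: [0.6, -0.1, 0.4]
opening: 0.047
[ 0.63549378 -0.08897481  0.16946425] 0.04701491992617816
lidX (array([ 0.637 , -0.0885]), 322) S on pot (array([ 0.6267, -0.2479]), 466)
```

View pics/w4.png

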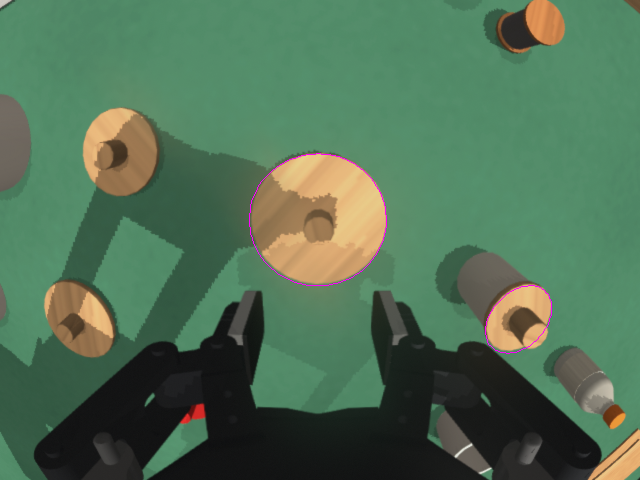

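View pics/s4.png

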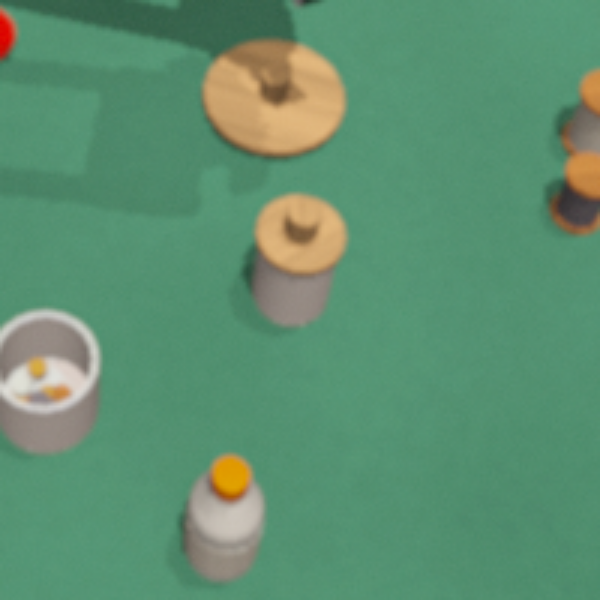

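The small lid sits flat and home; its flange ring at (518,318) matches. The XL lid is centred at (318,220), the largest wooden one. Descend and grip.

```bash
python3 -m inch '{"offset":[[0.1,0,-2.5],[0,0,-3],[0,0,-3],[0,0,-2],[0,0,-1],[0,0,-0.5],[0,0,0],[0,0,0],[0,0,0],[0,0,0]],"twist":[0,0,0,0,0,0,0,0,0,0]}'
python3 -m inch '{"offset":[[0,0,0],[0,0,0],[0,0,0],[0,0,0],[0,0,0],[0,0,0],[0,0,0],[0,0,0],[0,0,0],[0,0,0]],"twist":[0,0,0,0,0,0,0,0,0,0]}' -1
```

```text
clock: 9.77
tcp_pos: [0.6382, -0.089, 0.0513]
eef_rot: [-0.3, 2.063, -2.065]
force: [0.1, -0.4, 0.4]
opening: 0.0468
clock: 10.6
tcp_pos: [0.6375, -0.0888, 0.0508]
eef_rot: [-0.301, 2.064, -2.065]
force: [-1.2, 0.2, 5.6]
opening: 0.0191
```

```bash
python3 -m inch '{"offset":[[0,0,1.5],[0,0,3],[0,0,3],[0,0,3],[0,1.5,1],[-0.2,3,0],[-0.2,3.5,0],[-0.2,3.5,0],[-0.2,3.5,0],[-0.2,3.5,0]],"twist":[0,0,0,0,0,0,0,0,0,0]}'
python3 -m inch '{"offset":[[-0.2,3.5,0],[-0.2,3.5,0],[-0.2,3.5,0],[-0.2,3,0],[-0.05,1.8,0],[0,0,0],[0,0,0],[0,0,0],[0,0,0],[0,0,0]],"twist":[0,0,0,0,0,0,0,0,0,0]}'
python3 - <<'E'
from w import *
s=manip.get_state();p=s["tcp_pos"];print(p,s["joints"].round(2),s["opening"])
c=shot("w5",[(.621,.249,.06,.05),(*p[:2],p[2]-.0508+.015,.053)])
G=grad(c);print("potX",wfit(c,G,.621,.249,potc("X")),"potL",wfit(c,G,.4336,.286,potc("L")))
t=manip.read_camera("side");cv2.imwrite("pics/s5.png",cv2.resize(t["img"][60:260,230:430],None,fx=3,fy=3)[:,:,::-1])
E
```

```text
clock: 11.43
tcp_pos: [0.6259, 0.0985, 0.1641]
eef_rot: [-0.303, 2.067, -2.065]
force: [0.8, 0.9, -2.0]
opening: 0.0191
clock: 12.27
tcp_pos: [0.6185, 0.2481, 0.1646]
eef_rot: [-0.302, 2.066, -2.066]
force: [-0.1, -0.5, -0.6]
opening: 0.0188
[0.61852179 0.24809657 0.16459921] [ 0.28  0.53  1.45 -0.    1.16  1.56] 0.018803204904503802
potX (array([0.6245, 0.2475]), 449) potL (array([0.4361, 0.282 ]), 315)
```

View pics/w5.png

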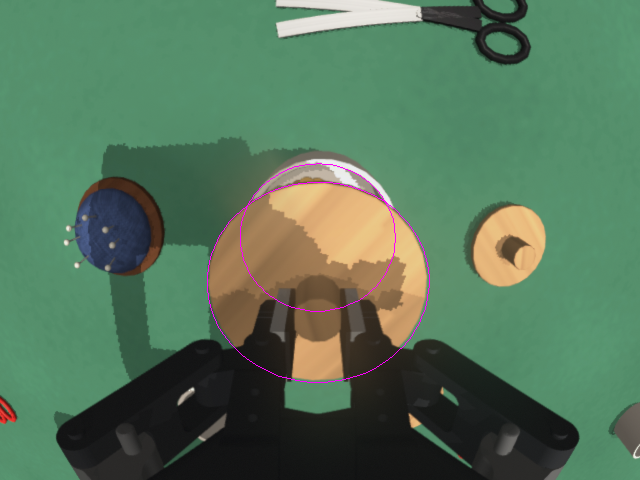

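View pics/s5.png

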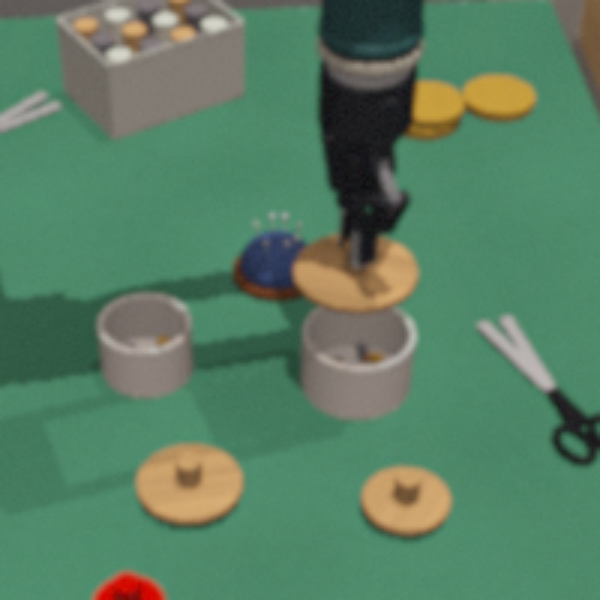

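The rings show pot XL's rim about 4–5 mm farther in x than the first estimate, with part of the rim hidden by the lid. I'll shift and re-check using only the visible arc.

```bash
python3 -m inch '{"offset":[[0.3,0,0],[0.2,0,0],[0,0,-0.5],[0,0,-1],[0,0,-0.5],[0,0,0],[0,0,0],[0,0,0],[0,0,0],[0,0,0]],"twist":[0,0,0,0,0,0,0,0,0,0]}'
python3 - <<'E'
from w import *
s=manip.get_state();p=s["tcp_pos"];print(p)
c=manip.read_camera("wrist");G=grad(c)
zl=p[2]-.0508+.015; hull=wring(c,p[0],p[1],zl,.055).astype(np.float32)
out=[]
g=np.arange(-.006,.0061,.0005)
for i in g:
  for j in g:
    v=0
    for r in(.05,.046):
      q=wring(c,.6238+i,.2477+j,.06,r,180).astype(np.float32)
      m=np.array([cv2.pointPolygonTest(hull.reshape(-1,1,2),(float(a),float(b)),True)<-3 for a,b in q])
      v+=cv2.remap(G,q[m][:,:1].copy(),q[m][:,1:].copy(),cv2.INTER_LINEAR).mean() if m.sum()>8 else 0
    out.append((v,round(.6238+i,4),round(.2477+j,4)))
print(sorted(out)[-4:])
im=c["img"].copy();b=max(out)
for r in(.05,.046):cv2.polylines(im,[wring(c,b[1],b[2],.06,r).round().astype(int)],True,(255,0,255))
cv2.imwrite("pics/w6.png",cv2.resize(im[130:400,180:460],None,fx=2,fy=2)[:,:,::-1])
E
```

```text
clock: 13.2
tcp_pos: [0.6238, 0.2495, 0.1452]
eef_rot: [-0.302, 2.065, -2.065]
force: [0.7, -0.7, -0.7]
opening: 0.019
[0.62376859 0.24946122 0.1451602 ]
[(np.float32(662.96436), np.float64(0.6288), np.float64(0.2482)), (np.float32(666.44183), np.float64(0.6283), np.float64(0.2427)), (np.float32(674.13763), np.float64(0.6288), np.float64(0.2477)), (np.float32(688.8381), np.float64(0.6283), np.float64(0.2422))]
```

View pics/w6.png

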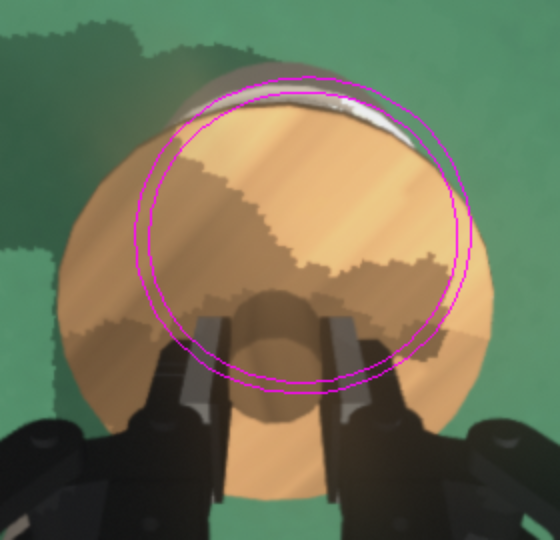

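That arc fit is unreliable: its ring sits right of the white rim. I'll overlay candidates instead.

```bash
python3 - <<'E'
from w import *
c=manip.read_camera("wrist");k=4;x0,y0,w,h=235,150,190,80
im=cv2.resize(c["img"][y0:y0+h,x0:x0+w],None,fx=k,fy=k,interpolation=cv2.INTER_CUBIC)
print(manip.get_state()["tcp_pos"])
for (x,y),col in(((.6235,.2485),(255,0,255)),):
  for r in(.05,.046):cv2.polylines(im,[((wring(c,x,y,.06,r)-[x0,y0]+.5)*k).round().astype(int)],True,col)
cv2.imwrite("pics/w7.png",im[:,:,::-1])
E
```

```text
[0.62372095 0.24940352 0.14511081]
```

View pics/w7.png

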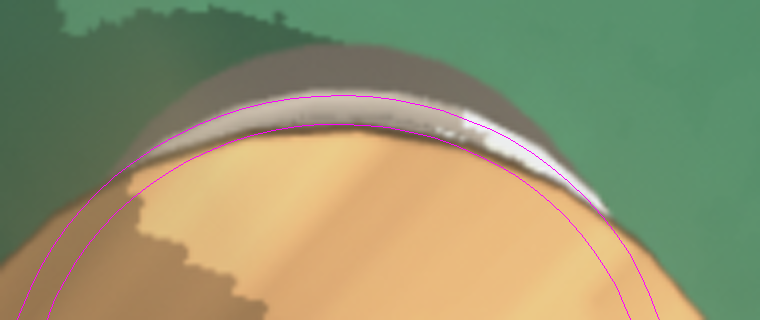

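The candidate (0.6235, 0.2485) sits on the rim within about 1 px, so the TCP is within 1 mm. Lowering.

```bash
python3 -m inch '{"offset":[[0,-0.08,-1],[0,0,-1],[0,0,-0.8],[0,0,-0.5],[0,0,-0.3],[0,0,-0.2],[0,0,-0.2],[0,0,-0.1],[0,0,0],[0,0,0]],"twist":[0,0,0,0,0,0,0,0,0,0]}'
python3 -m inch '{"offset":[[0,0,-0.1],[0,0,-0.05],[0,0,-0.05],[0,0,0],[0,0,0],[0,0,0],[0,0,0],[0,0,0],[0,0,0],[0,0,0]],"twist":[0,0,0,0,0,0,0,0,0,0]}'
```

```text
clock: 14.13
tcp_pos: [0.6237, 0.2486, 0.104]
eef_rot: [-0.302, 2.065, -2.065]
force: [0.3, 0.0, -1.2]
opening: 0.0189
clock: 14.97
tcp_pos: [0.6238, 0.2486, 0.1028]
eef_rot: [-0.301, 2.065, -2.065]
force: [-1.8, -0.9, 5.1]
opening: 0.0191
```

```bash
python3 -m inch '{"offset":[[0,0,0],[0,0,0],[0,0,0],[0,0,0],[0,0,0],[0,0,1],[0,0,2],[0,0,2],[0,0,2],[0,0,1]],"twist":[0,0,0,0,0,0,0,0,0,0]}' 0.1
python3 -m inch '{"offset":[[-2,-1.7,0],[-3,-2.5,0],[-3,-2.5,0],[-3,-2.5,0],[-3,-2.5,0],[-1.6,-1.3,0],[0,0,-1.5],[0,0,-1],[0,0,0],[0,0,0]],"twist":[0,0,0,0,0,0,0,0,0,0]}'
python3 - <<'E'
from w import *
s=manip.get_state();print(s["tcp_pos"],s["opening"])
c=shot("w8",[(.4674,.1185,.015,.045),(.4336,.286,.054,.042),(.624,.2485,.067,.053)]);G=grad(c)
print("lidL",wfit(c,G,.4674,.1185,lidc("L")),"potL",wfit(c,G,.4345,.284,potc("L")),"X on pot",wfit(c,G,.624,.2485,[(.067,.053,1)]),"lidM",wfit(c,G,.6475,.0852,lidc("M")))
t=manip.read_camera("side");cv2.imwrite("pics/s8.png",cv2.resize(t["img"][60:260,230:430],None,fx=3,fy=3)[:,:,::-1])
E
```

```text
clock: 15.8
tcp_pos: [0.6249, 0.2489, 0.1851]
eef_rot: [-0.298, 2.064, -2.063]
force: [-0.1, 0.5, 0.3]
opening: 0.0468
clock: 16.63
tcp_pos: [0.4678, 0.1188, 0.1564]
eef_rot: [-0.303, 2.066, -2.065]
force: [0.3, 0.6, 0.2]
opening: 0.0468
[0.46781768 0.11875208 0.15643762] 0.04679909520964505
lidL (array([0.4674, 0.1185]), 328) potL (array([0.4355, 0.2815]), 1297) X on pot (array([0.624, 0.248]), 204) lidM (array([0.648 , 0.0852]), 384)
```

View pics/w8.png

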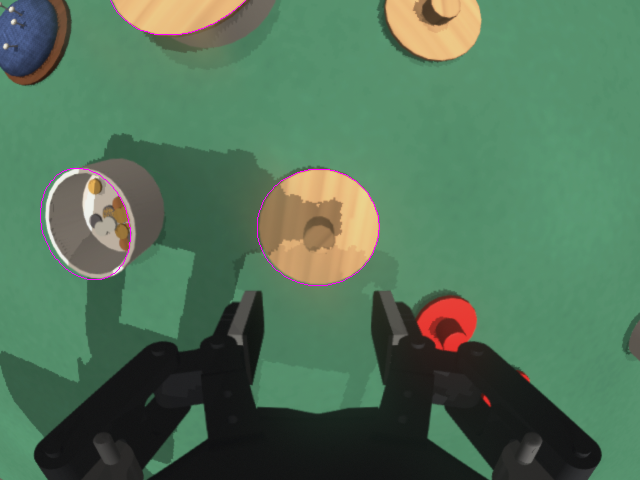

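View pics/s8.png

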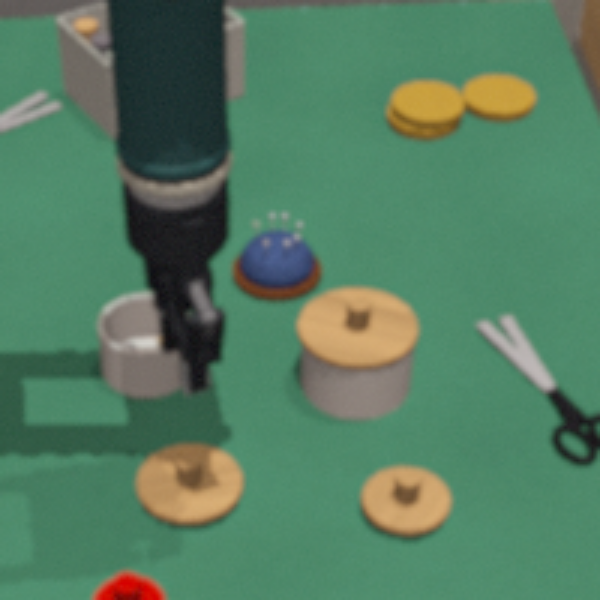

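The XL lid is flat and home. Lid L is centred at (318,227). The wrist fit puts pot L at (0.435, 0.282). Grip lid L.

```bash
python3 -m inch '{"offset":[[0,0,-2.5],[0,0,-3],[0,0,-2.5],[0,0,-1.5],[0,0,-0.8],[0,0,-0.4],[0,0,0],[0,0,0],[0,0,0],[0,0,0]],"twist":[0,0,0,0,0,0,0,0,0,0]}'
python3 -m inch '{"offset":[[0,0,0],[0,0,0],[0,0,0],[0,0,0],[0,0,0],[0,0,0],[0,0,0],[0,0,0],[0,0,0],[0,0,0]],"twist":[0,0,0,0,0,0,0,0,0,0]}' -1
```

```text
clock: 17.57
tcp_pos: [0.4684, 0.1187, 0.0507]
eef_rot: [-0.3, 2.064, -2.064]
force: [0.4, -0.2, -0.1]
opening: 0.0469
clock: 18.4
tcp_pos: [0.4678, 0.1186, 0.0506]
eef_rot: [-0.301, 2.065, -2.065]
force: [-1.1, 0.2, 7.8]
opening: 0.0191
```

```bash
python3 -m inch '{"offset":[[0,0,1.5],[0,0,3],[0,0,3],[0,0,2],[-0.4,2,0],[-0.65,3.3,0],[-0.65,3.3,0],[-0.65,3.3,0],[-0.5,2.5,0],[-0.4,1.9,0]],"twist":[0,0,0,0,0,0,0,0,0,0]}'
python3 -m inch '{"offset":[[0,0,-0.5],[0,0,-0.5],[0,0,0],[0,0,0],[0,0,0],[0,0,0],[0,0,0],[0,0,0],[0,0,0],[0,0,0]],"twist":[0,0,0,0,0,0,0,0,0,0]}'
python3 - <<'E'
from w import *
s=manip.get_state();p=s["tcp_pos"];print(p,s["force"].round(1))
c=manip.read_camera("wrist");k=2;x0,y0,w,h=150,120,330,290
im=cv2.resize(c["img"][y0:y0+h,x0:x0+w],None,fx=k,fy=k,interpolation=cv2.INTER_CUBIC)
for x,y,z,r in((.435,.282,.054,.042),(.435,.282,.054,.038),(p[0]-.0004,p[1],p[2]-.0506+.015,.045)):cv2.polylines(im,[((wring(c,x,y,z,r)-[x0,y0]+.5)*k).round().astype(int)],True,(255,0,255))
cv2.imwrite("pics/w9.png",im[:,:,::-1])
E
```

```text
clock: 19.23
tcp_pos: [0.4343, 0.2836, 0.145]
eef_rot: [-0.303, 2.065, -2.064]
force: [0.3, -0.2, -1.3]
opening: 0.019
clock: 20.07
tcp_pos: [0.4351, 0.2814, 0.1349]
eef_rot: [-0.302, 2.065, -2.065]
force: [-0.4, -0.4, -0.7]
opening: 0.019
[0.4351254  0.28141671 0.13487489] [-0.4 -0.4 -0.7]
```

View pics/w9.png

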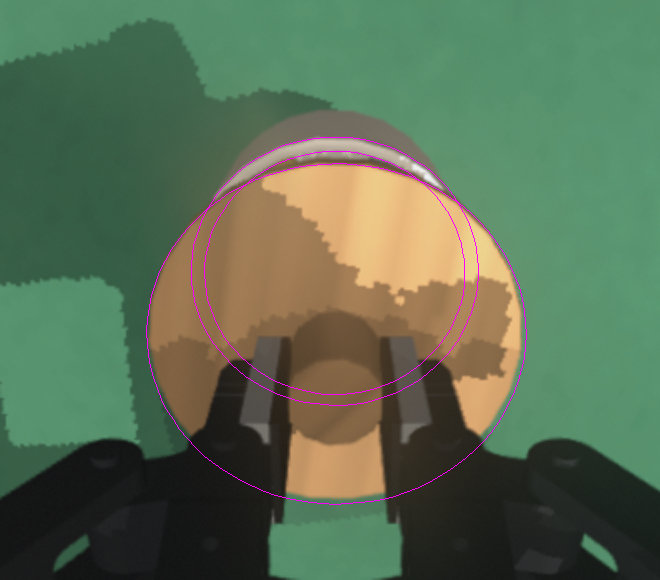

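The rings sit on pot L's rim and on the lid. Lowering from 0.135 to 0.0966.

```bash
python3 -m inch '{"offset":[[0.03,0.06,-0.8],[0,0,-0.8],[0,0,-0.7],[0,0,-0.5],[0,0,-0.3],[0,0,-0.3],[0,0,-0.2],[0,0,-0.1],[0,0,0],[0,0,0]],"twist":[0,0,0,0,0,0,0,0,0,0]}'
python3 -m inch '{"offset":[[0,0,-0.1],[0,0,-0.05],[0,0,-0.05],[0,0,0],[0,0,0],[0,0,0],[0,0,0],[0,0,0],[0,0,0],[0,0,0]],"twist":[0,0,0,0,0,0,0,0,0,0]}'
```

```text
clock: 20.95
tcp_pos: [0.4354, 0.2822, 0.0979]
eef_rot: [-0.302, 2.065, -2.065]
force: [-0.2, -0.8, -0.2]
opening: 0.0191
clock: 21.78
tcp_pos: [0.4356, 0.2822, 0.0966]
eef_rot: [-0.301, 2.065, -2.065]
force: [-2.3, -1.0, 6.3]
opening: 0.019
```

```bash
python3 -m inch '{"offset":[[0,0,0],[0,0,0],[0,0,0],[0,0,0],[0,0,0],[0,0,1],[0,0,2],[0,0,2],[0,0,2],[0,0,1.5]],"twist":[0,0,0,0,0,0,0,0,0,0]}' 0.1
python3 -m inch '{"offset":[[2,-1.8,0],[2.9,-2.7,0],[2.9,-2.7,0],[2.9,-2.7,0],[2.9,-2.7,0],[2.9,-2.7,0],[2.9,-2.7,0],[1.8,-1.7,-1],[0,0,-1.5],[0,0,0]],"twist":[0,0,0,0,0,0,0,0,0,0]}'
python3 - <<'E'
from w import *
s=manip.get_state();print(s["tcp_pos"],s["opening"])
c=shot("w10",[(.6477,.0852,.015,.037),(.435,.282,.061,.045)]);G=grad(c)
print("lidM",wfit(c,G,.6477,.0852,lidc("M")),"L on pot",wfit(c,G,.435,.282,[(.061,.045,1)]))
t=manip.read_camera("side");cv2.imwrite("pics/s10.png",cv2.resize(t["img"][60:260,230:430],None,fx=3,fy=3)[:,:,::-1])
E
```

```text
clock: 22.62
tcp_pos: [0.4357, 0.2823, 0.183]
eef_rot: [-0.301, 2.065, -2.064]
force: [1.0, -0.6, -1.1]
opening: 0.0469
clock: 23.45
tcp_pos: [0.6469, 0.0835, 0.1538]
eef_rot: [-0.304, 2.069, -2.068]
force: [-2.0, 0.6, -0.3]
opening: 0.0467
[0.6468562  0.0834571  0.15376151] 0.04674785564471338
lidM (array([0.6477, 0.0852]), 334) L on pot (array([0.4365, 0.2805]), 376)
```

View pics/w10.png

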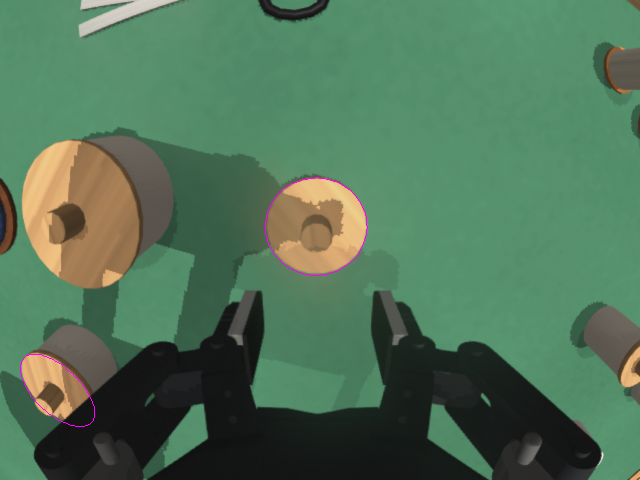

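View pics/s10.png

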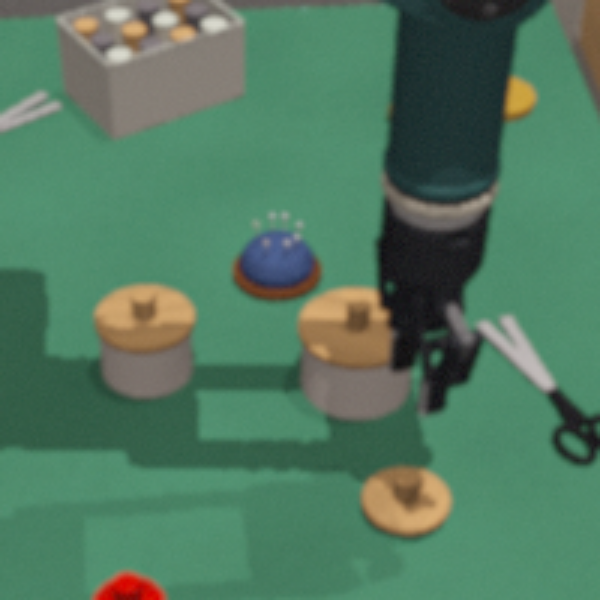

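Lid L is flat on pot L. The TCP is about at lid M, still settling. Descend and grip.

```bash
python3 -m inch '{"offset":[[0,0,-2.5],[0,0,-3],[0,0,-2.5],[0,0,-1.3],[0,0,-0.7],[0,0,-0.4],[0,0,0],[0,0,0],[0,0,0],[0,0,0]],"twist":[0,0,0,0,0,0,0,0,0,0]}'
python3 -m inch '{"offset":[[0,0,0],[0,0,0],[0,0,0],[0,0,0],[0,0,0],[0,0,0],[0,0,0],[0,0,0],[0,0,0],[0,0,0]],"twist":[0,0,0,0,0,0,0,0,0,0]}' -1
```

```text
clock: 24.38
tcp_pos: [0.6482, 0.0852, 0.0531]
eef_rot: [-0.3, 2.064, -2.064]
force: [-0.1, 0.8, 0.2]
opening: 0.0468
clock: 25.22
tcp_pos: [0.6478, 0.085, 0.0525]
eef_rot: [-0.301, 2.065, -2.065]
force: [-0.7, -0.5, 5.8]
opening: 0.0185
```

```bash
python3 -m inch '{"offset":[[0,0,1.5],[0,0,3.5],[0,0,4],[0,0,3],[-1,-2,0],[-1.7,-3.6,0],[-1.7,-3.6,0],[-1.7,-3.6,0],[-1.7,-3.6,0],[-1.7,-3.6,0]],"twist":[0,0,0,0,0,0,0,0,0,0]}'
python3 -m inch '{"offset":[[-1.7,-3.6,0],[-1.7,-3.6,0],[-1.7,-3.6,0],[-1.7,-3.6,0],[-1.7,-3.6,0],[-1.2,-2.3,0],[0,0,-1],[0,0,-1],[0,0,-0.5],[0,0,0]],"twist":[0,0,0,0,0,0,0,0,0,0]}'
python3 -m inch '{"offset":[[0,0,0],[0,0,0],[0,0,0],[0,0,0],[0,0,0],[0,0,0],[0,0,0],[0,0,0],[0,0,0],[0,0,0]],"twist":[0,0,0,0,0,0,0,0,0,0]}'
python3 - <<'E'
from w import *
s=manip.get_state();p=s["tcp_pos"];print(p,s["force"].round(1),s["joints"].round(2))
c=manip.read_camera("wrist");k=2;x0,y0,w,h=150,120,330,290
im=cv2.resize(c["img"][y0:y0+h,x0:x0+w],None,fx=k,fy=k,interpolation=cv2.INTER_CUBIC)
for x,y,z,r in((.4556,-.3178,.062,.034),(.4556,-.3178,.062,.030),(p[0],p[1],p[2]-.0525+.015,.037)):cv2.polylines(im,[((wring(c,x,y,z,r)-[x0,y0]+.5)*k).round().astype(int)],True,(255,0,255))
cv2.imwrite("pics/w11.png",im[:,:,::-1])
E
```

```text
clock: 26.05
tcp_pos: [0.5511, -0.1161, 0.1716]
eef_rot: [-0.303, 2.065, -2.065]
force: [-0.1, -0.5, -0.5]
opening: 0.0188
clock: 26.88
tcp_pos: [0.4545, -0.3158, 0.1448]
eef_rot: [-0.306, 2.07, -2.062]
force: [-0.9, -0.2, -0.4]
opening: 0.0191
clock: 27.72
tcp_pos: [0.4553, -0.3179, 0.1468]
eef_rot: [-0.302, 2.065, -2.065]
force: [0.4, -0.3, -0.1]
opening: 0.0189
[ 0.4552658  -0.31794478  0.14678143] [ 0.4 -0.3 -0.1] [-0.73  0.41  1.73  0.    1.    0.55]
```

View pics/w11.png

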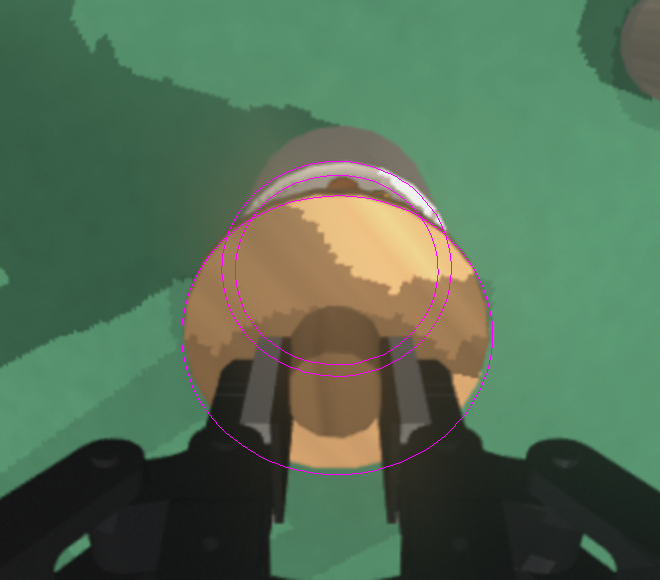

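Aligned within about 1 mm. Lowering lid M.

```bash
python3 -m inch '{"offset":[[0.03,0,-0.8],[0,0,-0.9],[0,0,-0.8],[0,0,-0.5],[0,0,-0.3],[0,0,-0.3],[0,0,-0.2],[0,0,-0.1],[0,0,0],[0,0,0]],"twist":[0,0,0,0,0,0,0,0,0,0]}'
python3 -m inch '{"offset":[[0,0,-0.1],[0,0,-0.05],[0,0,-0.05],[0,0,-0.05],[0,0,0],[0,0,0],[0,0,0],[0,0,0],[0,0,0],[0,0,0]],"twist":[0,0,0,0,0,0,0,0,0,0]}'
```

```text
clock: 28.6
tcp_pos: [0.4557, -0.318, 0.108]
eef_rot: [-0.302, 2.065, -2.065]
force: [-0.9, 0.1, -0.0]
opening: 0.019
clock: 29.43
tcp_pos: [0.4559, -0.3182, 0.1064]
eef_rot: [-0.302, 2.064, -2.066]
force: [-1.6, 1.7, 8.7]
opening: 0.0186
```

Home height reached with contact. Release, rise and back off from the pots toward the start position, clear of the glue bottle.

```bash
python3 -m inch '{"offset":[[0,0,0],[0,0,0],[0,0,0],[0,0,0],[0,0,0],[0,0,1],[0,0,2],[0,0,3],[0,0,3],[0,0,3]],"twist":[0,0,0,0,0,0,0,0,0,0]}' 0.1
python3 -m inch '{"offset":[[-2,-2,1],[-2.5,-2.5,1],[-2.5,-2.5,0],[-2.5,-2.5,0],[-2.5,-2.5,0],[-2.5,-2.5,0],[-2.5,-2.5,0],[-2.5,-2.5,0],[-2,-2,0],[0,0,0]],"twist":[0,0,0,0,0,0,0,0,0,0]}'
python3 - <<'E'
from w import *
s=manip.get_state();print(s["tcp_pos"],s["force"].round(1))
c=manip.read_camera("top");t=manip.read_camera("side");G=grad(c);Gs=grad(t);A=c["img"].copy();B=t["img"].copy()
for k,x,y in(("S",.6252,-.2484),("M",.4556,-.3178),("L",.435,.282),("X",.624,.2485)):
  h=POT[k][2]
  print(k,"top",fit(c,G,x-.002,y+.0014,[(h+.007,LID[k],1)],.008)[0].round(4),"side",fit(t,Gs,x,y,[(h+.007,LID[k],1)],.008)[0].round(4))
  for im,cc in((A,c),(B,t)):
    q=(x-.002,y+.0014) if cc is c else (x+.001,y-.0015)
    cv2.polylines(im,[ring(cc,*q,h+.007,LID[k]).round().astype(int)],True,(255,0,255))
cv2.imwrite("pics/ftop.png",cv2.resize(c["img"][140:330,120:520],None,fx=2,fy=2,interpolation=cv2.INTER_CUBIC)[:,:,::-1])
f=np.hstack([t["img"][110:450,220:440],B[110:450,220:440]]);cv2.imwrite("pics/fside.png",cv2.resize(f,None,fx=1.7,fy=1.7,interpolation=cv2.INTER_CUBIC)[:,:,::-1])
E
```

```text
clock: 30.27
tcp_pos: [0.4553, -0.3176, 0.227]
eef_rot: [-0.303, 2.066, -2.065]
force: [-0.1, -0.1, -0.4]
opening: 0.0471
clock: 31.1
tcp_pos: [0.2369, -0.5371, 0.2461]
eef_rot: [-0.301, 2.065, -2.072]
force: [0.3, -0.2, -0.1]
opening: 0.047
[ 0.2369476  -0.53706302  0.24611891] [ 0.3 -0.2 -0.1]
S top [ 0.6237 -0.2467] side [ 0.6269 -0.2491]
M top [ 0.4538 -0.3159] side [ 0.4568 -0.3183]
L top [0.433  0.2841] side [0.4359 0.2808]
X top [0.6212 0.2507] side [0.624 0.248]
```

View pics/ftop.png

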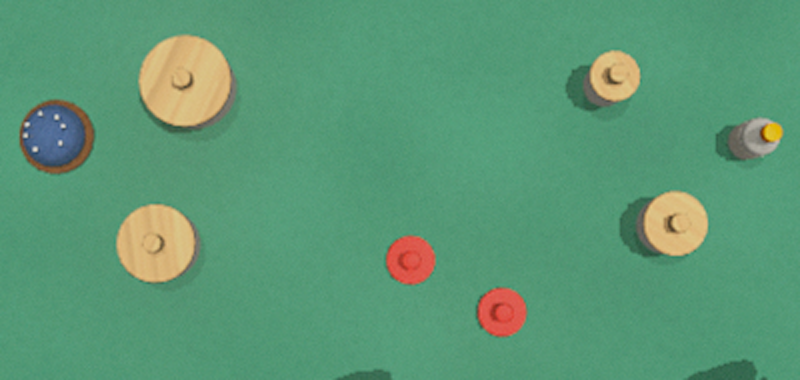

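View pics/fside.png

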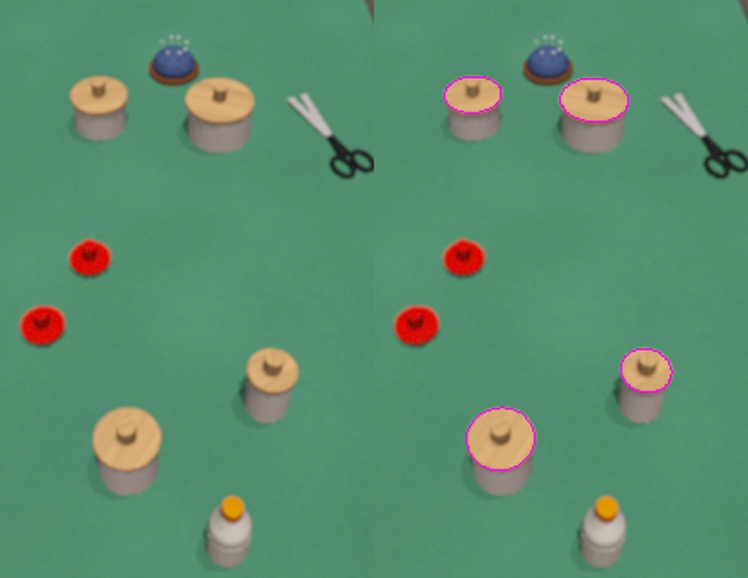

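All four lids lie knob up on their pots, and the home-height rings match in both views. The pincushion, the glue bottle and the red look-alikes have not moved. Handing in.

```bash
python3 -m inch '{"offset":[[0,0,0],[0,0,0],[0,0,0],[0,0,0],[0,0,0],[0,0,0],[0,0,0],[0,0,0],[0,0,0],[0,0,0]],"twist":[0,0,0,0,0,0,0,0,0,0]}'; python3 -c "from plant import manip; print(manip.job_done())"
```

```text
clock: 32.03
tcp_pos: [0.2406, -0.5329, 0.2452]
eef_rot: [-0.302, 2.065, -2.065]
force: [0.1, 0.4, 0.1]
opening: 0.0468
the job is handed in; nothing more can be done
None
```

All four wooden lids are on their matching pots, knob up, and I handed the job in at about 32 s. I placed them in the order small, extra large, large, medium, and touched neither the red look-alikes nor the pincushion or glue bottle.

**Height and force:** each lid met its rim within about 0.1 mm of the computed home height. The contact force read 5–9 N as each one was set down.

**Final pictures:** the flange circle predicted for a lid fully home lies on every lid in the side view. Numerical fits in the top and side views gave the same placement. The pots stand upright where they were, and the arm is clear of everything.

**What disagreed:**
- The top and side cameras differ by a steady 3–4 mm, which is in line with their stated calibration. I settled positions with the wrist camera.
- My first estimate of the extra-large pot was about 3 mm off.
- One automatic fit of that pot's partly hidden rim was wrong. I replaced it with a visual overlay check before lowering the lid.

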